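# Hold the lacquer cell in the light reader

### The arm

A 7-joint arm with a two-finger parallel gripper is mounted at the origin on the work surface. World frame = base frame: x ahead of the robot, y to its left, z up, the work surface at z = 0. Lengths are in m, angles in rad, forces in N, time in s.
With the tool pointing down it reaches from about 0.35 to 0.775 m from the base axis. Payload 3.1 kg.
Tool frame: the origin (TCP) lies midway between the tips of the shut fingers; the grasp point (between the pads) lies 19 mm behind it; z points along the fingers, y is the line along which they close (so a half turn about z gives the same grasp; the last joint's range is limited). The gripper opens to 85 mm and grips with 20 to 120 N. Pads are 22 mm wide; open, the fingers measure 114 mm over their backs; the gripper's body (76 mm by 85 mm) begins 54 mm behind the grasp point. The pads swing forward as they close: fully open they stand 13 mm farther back than shut.
Start: joints at [1.254, 0.311, 0.014, 1.512, -0.004, 1.319, -0.027], TCP at [0.149, -0.529, 0.231] pointing down, gripper open.
Joint ranges: [-2.7, 2.7], [-0.3, 1.91], [-1.27, 1.3], [0.12, 2.57], [-1.44, 4.58], [0.2, 2.03], [-3.05, 3.05]. Speed limits (rad/s): [2.79, 2.79, 3.14, 3.14, 3.14, 3.14, 3.14].

### API

Orientations are given as a unit quaternion [w, x, y, z].
In Python, from station import ctrl gives the robot as it stands.
- The arm moves only by the tool drive_tool, never from a script. Its argument "plan" is one flat list of numbers, 7 for each row, row after row: the shift along the world's x, y, z in parts of the range, where 1.0 means 0.6 m, then the turn, a rotation vector about the world's x, y, z in parts of the range, where 1.0 means 2 pi rad, then the finger opening in m, from 0 to 0.0854. In form: [tx, ty, tz, wx, wy, wz, grip, tx, ty, tz, wx, wy, wz, grip, ...]. A call has 1 to 12 rows; each row is the pose to reach, as a shift and turn from the pose commanded when the call began; what a row does not reach only later rows make up. A row lasts 1/12 s, in which the tool goes at most 41.7 mm and 7.16 degrees, less where a joint would pass 70% of its speed; a pose out of reach is approached as far as the arm can. Shift and turn numbers lie between -1 and 1, and a call with a number outside is refused. A call with a gripper value outside its range is refused whole. The fingers move at their own pace and stop on an object; "squeeze" is the grip in N (left out, the last holds). Time passes only in rows, so rows that repeat a pose let the fingers close. It gives the time, the measured TCP pose, the force, the opening and the grip force at its end, in the units of the state.
- ctrl.get_state(): the state, without advancing time (a new reading comes with each control period).
- ctrl.camera(name): name is "side" or "top"; returns the picture (400x640x3 uint8, blue, green, red); there is no depth.
- ctrl.get_calibration(name): a dict with "K" (3x3 intrinsics, pixels), "T" (4x4, takes a point from camera to world coordinates). Camera axes: x right, y down, z forward; pixel columns grow to the right and rows downward; lengths in m; the calibration is good to about 2 mm. A picture is of the moment at which its call begins. get_calibration takes no time and is no camera call.
- ctrl.sign_off(): hands the job in; it is judged then, once.
The state is a dict: "clock": time; "q": joint angles; "joint_vel": joint speeds; "joint_torque": joint torques, N m; "tcp_pos": TCP position; "tcp_rot": TCP orientation; "ft_force": force on the tool from outside, world axes, zero at the start; "ft_torque": the same for the moment, N m; "width": finger opening in m; "grasp_force": force on a finger pad.
Only numpy, scipy, OpenCV 4.12 (cv2) and the standard library are available. Lean on these libraries where they do the work, as an engineer would, in place of code of your own. Each camera call takes 0.05 s, during which the arm holds its last target. There are 200 camera calls.

### The job

Zero the light reader first: with the glass cell still standing on its rest, press the button on top of the reader fully down and let it come back up. Then pick up the cell by its two white frosted faces only, never touching the clear faces with the fingers, and keeping it upright hold it still in mid-air in the middle of the light path, centred on the line between the two lens barrels so that the light goes straight through both clear faces. The program finishes while the gripper is still holding the cell there; the cell must not touch the reader, and everything else on the bench is left where it is.

Things in the scene. Friction and masses are not known exactly. Their poses are not given: they have to be found in the camera images.
- reader: Light reader, fixed: dark base plate 80 (x) x 270 (y) x 20 mm, two grey heads 70 x 60 mm in plan centred 100 mm either side of the middle: lamp at -y, 122 mm tall; sensor at +y, 118 mm tall, push button on top. Black lens barrels 32 mm across face each other, 114 mm free between. Origin: underside centre; x across the light, y along it. Left or right on the bench.
- beam (a point): The middle of the light path, midway between the barrel ends, on the barrels' common axis 88 mm above the bench. Its y axis runs along the light, x level across it, z up.
- zero (a joint): Travel of the reader's push button in m: 0 up, 0.006 fully down. A spring pushes it back up; about 5 N holds it fully down.
- zero_top (a point): Centre of the button's upper face when up, 140 mm above the bench; a white plastic push button 28 mm across in a black collar on top of the sensor head. It presses straight down and the point moves with it.
- cell: Loose glass cell, 26 (x) x 40 (y) x 55 mm tall, 0.1 to 0.17 kg, black stopper 3 mm proud on top, upright on its rest. Its larger sides (40 mm long, 26 mm apart, facing its x) are white frosted glass, to be gripped; its narrow ends (facing its y) are clear, amber within. Origin: underside centre, z up. Either end may face the lamp.
- cell_mid (a point): The centre of the cell, 27.5 mm above its underside; axes as the cell's.
- frosted_a: The cell's frosted face on its -x side, a plate 40 x 55 mm, outer surface 13 mm from the cell's middle. Origin at the level of the cell's underside.
- frosted_b: The cell's frosted face on its +x side, as the other.
- clear_a: The cell's clear end on its -y side, 18 x 55 mm, outer surface 20 mm from the cell's middle. Fingers keep off. Origin at the level of the cell's underside.
- clear_b: The cell's clear end on its +y side, as the other. Fingers keep off.
- rest: The cell's rest, a flat cork-topped wooden square 90 x 90 mm, 8 mm thick, fixed on the bench on the other side from the reader. Origin: centre of its underside.
- chisel: Bystander: a wood-handled chisel about 240 mm long and 31 mm thick, lying along its x. Origin near its middle, on the bench.
- tin: Bystander: a round lacquer tin, 68 mm across, 90 mm tall. Origin: centre of its underside.
- offcut: Bystander: a dark hardwood offcut with a tenon, 50 x 160 x 35 mm. Origin on its underside.
Things that resemble listed ones, but are neither listed nor needed, are in the scene too. What is shaped like the cell but blue or yellow is not meant.

How it is judged:
By the outcome, as a careful person would: the job done as asked, in the order asked, and still so for the second after the job is handed in, while the arm keeps its last pose, push and grip.
It also fails if it takes over 58 s, if anything falls off the work surface, if the arm or the gripper's body presses on something with over 40 N, if the wrist force passes 120 N, or if a joint passes its speed limit or range.

## Working session

There is one attempt and no reset: what is moved stays moved. The work goes in short steps, Python scripts to look and compute and a tool call to move; the robot and the scene stay as the last step left them, time stands still between calls to the robot, and variables do not carry over. Pictures are saved under pics/ and viewed, at most 10 in all, crops included, and the job is handed in when it is done.

Besides the shell and the picture viewer there is one more tool, called after "Call:" as name(argument=value, ...) on one line, values as JSON. drive_tool: Moves the arm, as the interface text tells. Its arguments: {"type":"object","properties":{"plan":{"type":"array"},"squeeze":{"type":"number"}},"required":["plan"]}

```bash
mkdir -p pics; ls; python3 - <<'E'
from station import ctrl
import cv2,numpy as np
for n in("top","side"):
    cv2.imwrite(f"pics/{n}0.png",ctrl.camera(n)); c=ctrl.get_calibration(n); print(n,np.round(c["K"],1).tolist(),np.round(c["T"],3).tolist())
s=ctrl.get_state(); print({k:np.round(v,3).tolist() for k,v in s.items()})
E
```

```text
pics
top [[458.6, 0.0, 319.1], [0.0, 458.6, 206.4], [0.0, 0.0, 1.0]] [[0.103, -0.973, 0.207, 0.35], [-0.995, -0.101, 0.02, 0.012], [0.001, -0.208, -0.978, 1.165], [0.0, 0.0, 0.0, 1.0]]
side [[378.6, 0.0, 315.6], [0.0, 378.6, 204.3], [0.0, 0.0, 1.0]] [[0.994, -0.088, 0.062, 0.527], [-0.107, -0.752, 0.65, -0.505], [-0.01, -0.653, -0.757, 0.706], [0.0, 0.0, 0.0, 1.0]]
{'clock': 0.1, 'q': [1.254, 0.312, 0.014, 1.513, -0.004, 1.319, -0.027], 'joint_vel': [-0.001, -0.002, 0.002, -0.004, -0.001, -0.001, 0.001], 'joint_torque': [0.001, -38.086, 0.146, -23.124, 0.012, 0.008, 0.0], 'tcp_pos': [0.149, -0.529, 0.23], 'tcp_rot': [-0.001, 0.991, 0.137, -0.0], 'ft_force': [0.355, -0.683, 1.311], 'ft_torque': [0.022, -0.01, 0.056], 'grasp_force': 0.0, 'width': 0.085}
```

View pics/top0.png

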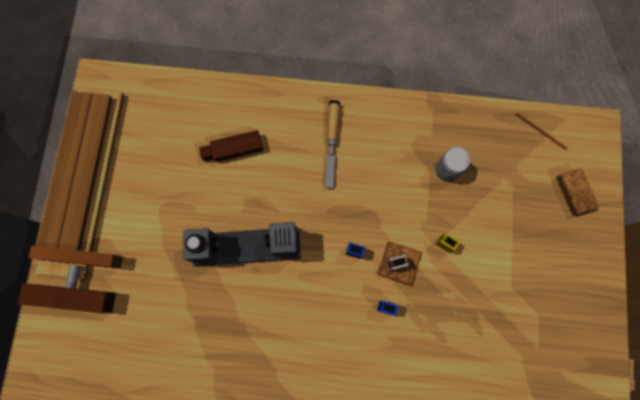

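View pics/side0.png

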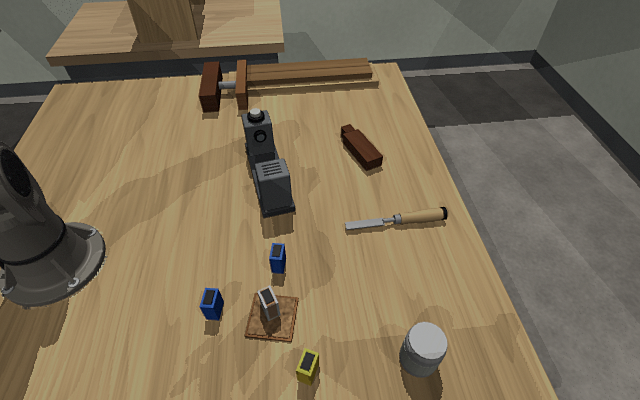

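The top view shows the reader with its sensor and button at (195,243) and its lamp at (284,238). Things that could be taken for the cell: white on cork at (400,263), blue at (356,251), blue at (388,308) and yellow at (450,242). I choose the white one on the rest at (400,263), and check it in a close crop.

```bash
cat > h.py <<'E'
import cv2,numpy as np
from station import ctrl
def cast(n,uv,z):
    c=ctrl.get_calibration(n);K=np.array(c["K"]);T=np.array(c["T"])
    uv=np.atleast_2d(np.array(uv,float)); d=np.c_[uv,np.ones(len(uv))]@np.linalg.inv(K).T@T[:3,:3].T
    o=T[:3,3]; return o+d*((z-o[2])/d[:,2])[:,None]
def proj(n,p):
    c=ctrl.get_calibration(n);K=np.array(c["K"]);T=np.linalg.inv(np.array(c["T"]))
    q=(np.atleast_2d(p)@T[:3,:3].T+T[:3,3])@K.T; return q[:,:2]/q[:,2:]
def tri(uvt,uvs):
    A=[];b=[]
    for n,uv in(("top",uvt),("side",uvs)):
        o=np.array(ctrl.get_calibration(n)["T"])[:3,3]; d=cast(n,uv,0)[0]-o; d/=np.linalg.norm(d); M=np.eye(3)-np.outer(d,d); A.append(M);b.append(M@o)
    return np.linalg.lstsq(np.vstack(A),np.hstack(b),rcond=None)[0]
E
python3 - <<'E'
import cv2,numpy as np
t=cv2.imread("pics/top0.png");s=cv2.imread("pics/side0.png")
r=lambda im,x,y,w,h,k:cv2.resize(im[y:y+h,x:x+w],None,fx=k,fy=k,interpolation=cv2.INTER_CUBIC)
a=r(t,170,215,140,55,5); b=r(t,370,235,60,55,5); c=r(s,235,270,80,55,5)
o=np.zeros((275+275,700+100,3),np.uint8); o[:275,:700]=a; o[275:,:300]=b; o[275:,400:800]=c
cv2.imwrite("pics/c0.png",o)
E
```

```text
(no output)
```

View pics/c0.png

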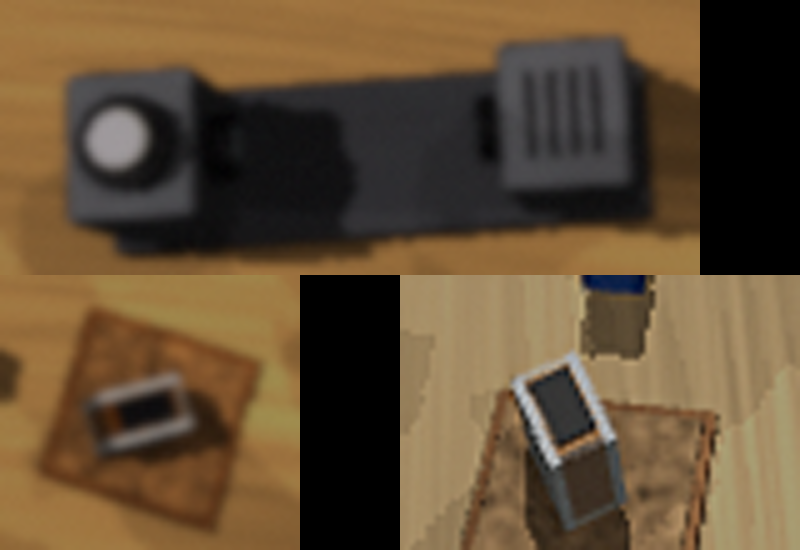

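The crop confirms it: white frosted long sides with a black stopper and amber ends, standing on the cork. The button is the white disc at top pixel (193.5,242.5), and the lamp head top is at about (283,237).

```bash
python3 - <<'E'
from h import *
np.set_printoptions(precision=4,suppress=True)
t=cv2.imread("pics/top0.png");s=cv2.imread("pics/side0.png")
def blob(im,x,y,w,h,lo,smax=60):
    hsv=cv2.cvtColor(im[y:y+h,x:x+w],cv2.COLOR_BGR2HSV); m=cv2.inRange(hsv,(0,0,lo),(180,smax,255))
    c=max(cv2.findContours(m,0,2)[0],key=cv2.contourArea); r=cv2.minAreaRect(c)
    return np.array(r[0])+(x,y), cv2.boxPoints(r)+(x,y), c.reshape(-1,2)+(x,y)
for n,im,b in(("top",t,(175,225,40,35)),("side",s,(240,105,32,16))):
    c,bx,_=blob(im,*b,130 if n=="top" else 170); print("button",n,c,cast(n,c,.14),np.ptp(cast(n,bx,.14),axis=0)); 
    if n=="top":ct=c
print("tri",tri(ct,c))
sc=(np.array([(513,378),(575,352),(618,440),(558,468)])-(400,275))/5+(235,270)
tc=(np.array([(86,403),(182,373),(194,410),(100,437)])-(0,275))/5+(370,235)
for n,k in(("side",sc),("top",tc)):
    p=cast(n,k,.063); e=np.roll(p,-1,0)-p; print(n,"cell",p[:,:2].tolist(),p.mean(0),np.linalg.norm(e,axis=1),np.degrees(np.arctan2(e[:,1],e[:,0])))
rc=(np.array([(95,308),(260,365),(213,530),(42,470)])-(0,275))/5+(370,235)
p=cast("top",rc,.008);e=np.roll(p,-1,0)-p; print("rest",p.mean(0),np.linalg.norm(e,axis=1),np.degrees(np.arctan2(e[:,1],e[:,0])))
L=np.array([(498,43),(625,38),(633,187),(505,190)])/5+(170,215)
S=np.array([(68,78),(190,70),(198,212),(70,220)])/5+(170,215)
q=[]
for k,z in((L,.122),(S,.118)):
    p=cast("top",k,z);e=np.roll(p,-1,0)-p;q.append(p.mean(0));print("head",p.mean(0),np.linalg.norm(e,axis=1),np.degrees(np.arctan2(e[:,1],e[:,0])))
d=q[1]-q[0];print("axis",np.linalg.norm(d[:2]),np.degrees(np.arctan2(d[1],d[0])),(q[0]+q[1])/2)
E
```

```text
button top [192.5 242. ] [[0.4569 0.3076 0.14  ]] [0.0244 0.0237 0.    ]
button side [254.5 111. ] [[0.4541 0.3061 0.14  ]] [0.0226 0.0197 0.    ]
tri [0.4555 0.3074 0.1395]
side cell [[0.44867366692435723, -0.15344491057175508], [0.4721530841295758, -0.145162867978557], [0.48679740371955077, -0.18300603277973054], [0.46465567206926517, -0.1915275395332145]] [ 0.4681 -0.1683  0.063 ] [0.0249 0.0406 0.0237 0.0413] [  19.4296  -68.8449 -158.9502  112.7662]
top cell [[0.4685079684869446, -0.14133703749156568], [0.4875996203455729, -0.18621265153466496], [0.4704857731388235, -0.1930508681565016], [0.45302545806790395, -0.14915621470785514]] [ 0.4699 -0.1674  0.063 ] [0.0488 0.0184 0.0472 0.0173] [ -66.9534 -158.2197  111.6916   26.7953]
rest [ 0.4706 -0.1828  0.008 ] [0.0874 0.0866 0.0893 0.0866] [-103.4608  167.5489   76.5486  -13.7599]
head [0.4896 0.108  0.122 ] [0.0586 0.069  0.0582 0.068 ] [ -81.8093 -170.4578   97.2412    9.8604]
head [0.4557 0.3046 0.118 ] [0.0562 0.0659 0.0582 0.0656] [ -80.2896 -168.0525   99.4801   10.2056]
axis 0.19944330676489636 99.793292326619 [0.4727 0.2063 0.12  ]
```

The rows are not in the units I measure in: shifts go in shares of 0.6 m and turns go in shares of 2 pi rad. I convert before sending: 0.33 m / 0.6 = 0.55, 0.0275 m / 0.6 = 0.0458, 1 rad / 6.2832 = 0.1592.

Call:
drive_tool(plan=[0.0417,0.0458,0.0033,0,0,0.0127,0,0.0833,0.0917,0.0067,0,0,0.0255,0,0.125,0.1375,0.01,0,0,0.0382,0,0.1667,0.1833,0.0133,0,0,0.0509,0,0.2083,0.2292,0.0167,0,0,0.0637,0,0.25,0.275,0.02,0,0,0.0764,0,0.2917,0.3208,0.0233,0,0,0.0891,0,0.3333,0.3667,0.0267,0,0,0.1019,0,0.375,0.4125,0.03,0,0,0.1146,0,0.4167,0.4583,0.0333,0,0,0.1273,0,0.4583,0.5042,0.0333,0,0,0.1432,0,0.5,0.55,0.0333,0,0,0.1592,0])

```text
clock: 1.1
tcp_pos: [0.4499, -0.1979, 0.2512]
tcp_rot: [0.0, 0.802, 0.597, -0.0]
ft_force: [1.2, -0.9, 0.0]
width: 0.0
grasp_force: 0.0
```

To row units: 0.475 m / 0.6 = 0.7917, 0.44 m / 0.6 = 0.7333, 0.466 rad / 6.2832 = 0.0742.

Call:
drive_tool(plan=[0,0.0667,0,0,0,0.0064,0,0,0.1333,0,0,0,0.0127,0,0,0.2,0,0,0,0.0191,0,0.0017,0.2667,0,0,0,0.0255,0,0.0033,0.3333,0,0,0,0.0318,0,0.005,0.4,0,0,0,0.0382,0,0.0067,0.4667,0,0,0,0.0446,0,0.0083,0.5333,0,0,0,0.0509,0,0.01,0.6,0,0,0,0.0573,0,0.01,0.6667,0,0,0,0.0637,0,0.01,0.7333,0,0,0,0.07,0,0.01,0.7917,0,0,0,0.0742,0])

```text
clock: 2.1
tcp_pos: [0.4544, 0.2781, 0.2509]
tcp_rot: [-0.0, 0.643, 0.766, -0.0]
ft_force: [0.4, -0.2, 0.0]
width: -0.0001
grasp_force: 0.0
```

To row units: -0.095 m / 0.6 = -0.1583, -0.085 m / 0.6 = -0.1417.

Call:
drive_tool(plan=[0,0.025,-0.0333,0,0,0,0,0.0017,0.05,-0.075,0,0,0,0,0.0017,0.05,-0.1083,0,0,0,0,0.0017,0.05,-0.125,0,0,0,0,0.0017,0.05,-0.1417,0,0,0,0,0.0017,0.05,-0.1583,0,0,0,0,0.0017,0.05,-0.1583,0,0,0,0,0.0017,0.05,-0.1583,0,0,0,0])

```text
clock: 2.77
tcp_pos: [0.4567, 0.305, 0.1565]
tcp_rot: [0.0, 0.645, 0.764, -0.0]
ft_force: [0.3, -0.6, -0.8]
width: -0.0001
grasp_force: 0.0
```

```bash
python3 - <<'E'
from h import *
t=ctrl.camera("top");s=ctrl.camera("side"); st=ctrl.get_state(); print(st["tcp_pos"],st["ft_force"],proj("top",st["tcp_pos"]),proj("side",st["tcp_pos"]))
cv2.imwrite("pics/t1.png",t);cv2.imwrite("pics/s1.png",s)
r=lambda im,x,y,w,h,k:cv2.resize(im[y:y+h,x:x+w],None,fx=k,fy=k,interpolation=cv2.INTER_CUBIC)
cv2.imwrite("pics/c1.png",np.hstack([r(t,150,200,100,100,4),r(s,205,60,100,100,4)]))
E
```

```text
[0.45702167 0.30577986 0.15740963] [0.64677021 0.36928149 0.51170389] [[191.21040599 240.97958722]] [[254.75163976 105.08642868]]
```

View pics/c1.png

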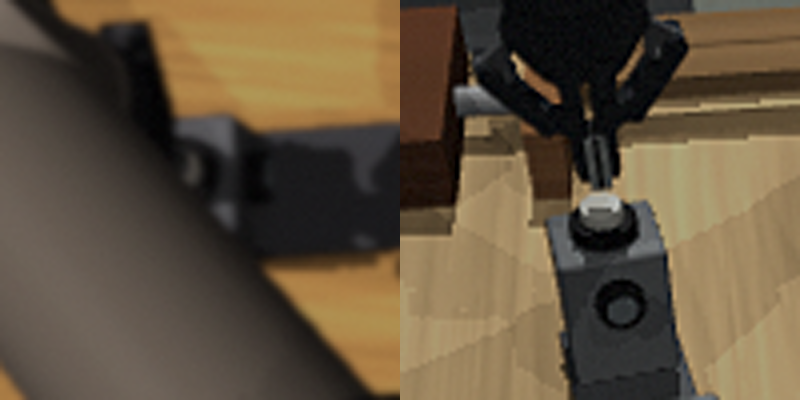

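The side crop shows the closed fingertips, at about (354,106) in its picture, just above the white button at (256,111). I'll press down gradually.

To row units: -0.022 m / 0.6 = -0.0367, -0.019 m / 0.6 = -0.0317.

Call:
drive_tool(plan=[0.0017,0,-0.01,0,0,0,0,0.0017,0,-0.0183,0,0,0,0,0.0017,0,-0.025,0,0,0,0,0.0017,0,-0.0317,0,0,0,0,0.0017,0,-0.0367,0,0,0,0,0.0017,0,-0.0367,0,0,0,0,0.0017,0,-0.0367,0,0,0,0])

```text
clock: 3.45
tcp_pos: [0.4574, 0.3054, 0.1347]
tcp_rot: [0.0, 0.645, 0.765, -0.0]
ft_force: [-0.5, -2.1, 4.6]
width: -0.0001
grasp_force: 2.2
```

Force is 4.6 N, so the button is nearly at its stop. I'll go a little further to bottom out, then look at the reading.

To row units: -0.005 m / 0.6 = -0.0083, -0.004 m / 0.6 = -0.0067.

Call:
drive_tool(plan=[0,0,-0.0033,0,0,0,0,0,0,-0.0067,0,0,0,0,0,0,-0.0083,0,0,0,0,0,0,-0.0083,0,0,0,0,0,0,-0.0083,0,0,0,0])

```text
clock: 3.87
tcp_pos: [0.4575, 0.3055, 0.1338]
tcp_rot: [0.002, 0.645, 0.765, 0.0]
ft_force: [-6.0, -7.5, 25.2]
width: 0.0001
grasp_force: 12.4
```

The button bottomed at TCP z = 0.134 with 25 N. Release it and go back over the cell.

To row units: -0.33 m / 0.6 = -0.55, -0.25 m / 0.6 = -0.4167, 0.12 rad / 6.2832 = 0.0191.

Call:
drive_tool(plan=[0,0,0.0167,0,0,0,0,0,0,0.05,0,0,0,0,0,0,0.1,0,0,0,0,0,-0.0333,0.15,0,0,0,0,0,-0.0833,0.1833,0,0,0,0,0,-0.15,0.1833,0,0,0.0032,0,0,-0.2167,0.1833,0,0,0.0064,0,0,-0.2833,0.1833,0,0,0.0095,0.03,0.0033,-0.35,0.1833,0,0,0.0127,0.06,0.0067,-0.4167,0.1833,0,0,0.0159,0.085,0.01,-0.4833,0.1833,0,0,0.0191,0.085,0.0133,-0.55,0.1833,0,0,0.0223,0.085])

```text
clock: 4.87
tcp_pos: [0.4649, -0.0262, 0.2391]
tcp_rot: [0.0, 0.589, 0.808, 0.0]
ft_force: [1.3, -0.5, 0.9]
width: 0.0604
grasp_force: 0.0
```

To row units: -0.144 m / 0.6 = -0.24, -0.12 m / 0.6 = -0.2, 0.065 rad / 6.2832 = 0.0103.

Call:
drive_tool(plan=[0.0017,-0.0667,0,0,0,0.0032,0.085,0.0033,-0.1333,0,0,0,0.0064,0.085,0.005,-0.2,-0.0167,0,0,0.0095,0.085,0.0067,-0.24,-0.0667,0,0,0.0103,0.085,0.0067,-0.24,-0.1167,0,0,0.0103,0.085,0.0067,-0.24,-0.1667,0,0,0.0103,0.085,0.0067,-0.24,-0.2,0,0,0.0103,0.085,0.0067,-0.24,-0.2,0,0,0.0103,0.085,0.0067,-0.24,-0.2,0,0,0.0103,0.085])

```text
clock: 5.62
tcp_pos: [0.4685, -0.1679, 0.1184]
tcp_rot: [-0.001, 0.563, 0.827, -0.0]
ft_force: [-0.2, -0.2, 1.2]
width: 0.0851
grasp_force: 0.0
```

```bash
python3 - <<'E'
from h import *
t=ctrl.camera("top");s=ctrl.camera("side"); st=ctrl.get_state(); print(st["clock"],st["tcp_pos"],st["tcp_rot"],st["ft_force"],proj("top",st["tcp_pos"]),proj("side",st["tcp_pos"]))
cv2.imwrite("pics/t2.png",t);cv2.imwrite("pics/s2.png",s)
r=lambda im,x,y,w,h,k:cv2.resize(im[y:y+h,x:x+w],None,fx=k,fy=k,interpolation=cv2.INTER_CUBIC)
a=r(t,170,215,140,55,5); b=r(s,225,240,100,95,4); c=r(s,235,100,100,95,4)
o=np.zeros((275+380,800,3),np.uint8);o=np.zeros((600,800,3),np.uint8); o[:220,:560]=cv2.resize(a,(560,220)); o[220:600,:400]=b; o[220:600,400:]=c
cv2.imwrite("pics/c2.png",o)
E
```

```text
5.7167 [ 0.47069568 -0.16833239  0.1207555 ] [1.43441591e-03 5.62637056e-01 8.26702630e-01 4.96859185e-04] [ 0.09977515 -0.03331064 -0.31468676] [[402.8404875  258.50481955]] [[266.17189333 281.07519067]]
```

View pics/c2.png

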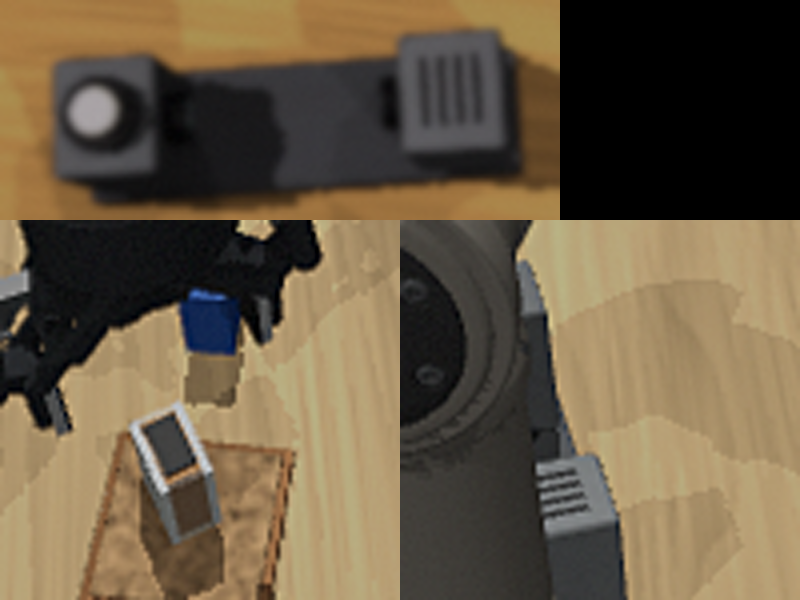

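The side crop shows the cell at about (178,450), untouched with the open fingers around it. The button is up. Now check clearance to the blue decoy.

```bash
python3 - <<'E'
from h import *
np.set_printoptions(precision=3,suppress=True)
t=cv2.imread("pics/top0.png");s=cv2.imread("pics/side0.png")
for n,im in(("top",t),("side",s)):
    m=cv2.inRange(cv2.cvtColor(im,cv2.COLOR_BGR2HSV),(105,120,40),(130,255,255))
    for c in cv2.findContours(m,0,2)[0]:
        if cv2.contourArea(c)>40: print(n,cast(n,cv2.boxPoints(cv2.minAreaRect(c)),.03)[:,:2].tolist())
T=np.array([.469,-.168]);a=np.radians(21.5);u=np.array([np.cos(a),np.sin(a)]);print("finger backs",T+.057*u,T-.057*u)
E
```

```text
top [[0.34993980463958746, -0.13217233624916477], [0.37386165078579775, -0.13635540814893646], [0.3678921958701988, -0.17904634892674062], [0.34404144723888097, -0.17468414132567783]]
top [[0.4801846394790883, -0.043730981017177005], [0.5064871930264573, -0.04870019396367555], [0.4995697083577605, -0.08718801970470005], [0.47335024233427125, -0.08204804400631908]]
side [[0.3305518380130671, -0.17517625515913005], [0.339419732113469, -0.11248459177765885], [0.38208033129614827, -0.12904709462956027], [0.370994498206381, -0.19020618572015896]]
side [[0.4701466440302038, -0.023596039045183537], [0.504673981945917, -0.02757258993755135], [0.5007379414886557, -0.09952812555701568], [0.46818656047636625, -0.09581543035537265]]
finger backs [ 0.522 -0.147] [ 0.416 -0.189]
```

To row units: -0.097 m / 0.6 = -0.1617, -0.09 m / 0.6 = -0.15.

Call:
drive_tool(plan=[0,0,-0.05,0,0,0,0.085,0,0,-0.0917,0,0,0,0.085,0,0,-0.125,0,0,0,0.085,0,0,-0.15,0,0,0,0.085,0,0,-0.1617,0,0,0,0.085,0,0,-0.1617,0,0,0,0.085,0,0,-0.1617,0,0,0,0.06,0,0,-0.1617,0,0,0,0.045,0,0,-0.1617,0,0,0,0.038,0,0,-0.1617,0,0,0,0.034,0,0,-0.1617,0,0,0,0.031,0,0,-0.1617,0,0,0,0.028], squeeze=40)

```text
clock: 6.72
tcp_pos: [0.4693, -0.1687, 0.0227]
tcp_rot: [0.0, 0.563, 0.826, -0.0]
ft_force: [-0.0, -0.8, -0.4]
width: 0.0281
grasp_force: 0.0
```

Call:
drive_tool(plan=[0,0,0,0,0,0,0.024,0,0,0,0,0,0,0.015,0,0,0,0,0,0,0.015,0,0,0,0,0,0,0.015,0,0,0,0,0,0,0.015,0,0,0,0,0,0,0.015])

```text
clock: 7.22
tcp_pos: [0.4695, -0.1686, 0.0227]
tcp_rot: [0.0, 0.563, 0.826, -0.0]
ft_force: [-1.9, -0.2, 5.5]
width: 0.0252
grasp_force: 40.1
```

To row units: 0.165 m / 0.6 = 0.275, 0.16 m / 0.6 = 0.2667, -0.08 rad / 6.2832 = -0.0127.

Call:
drive_tool(plan=[0,0,0.0083,0,0,0,0.015,0,0,0.0333,0,0,0,0.015,0,0,0.075,0,0,0,0.015,0,0,0.125,0,0,0,0.015,0,0,0.175,0,0,0,0.015,0,0,0.2167,0,0,0,0.015,0,0.0167,0.25,0,0,0,0.015,0,0.05,0.2667,0,0,0,0.015,0,0.1,0.275,0,0,-0.0032,0.015,0,0.15,0.275,0,0,-0.0064,0.015,0,0.2,0.275,0,0,-0.0095,0.015,0.0017,0.25,0.275,0,0,-0.0127,0.015])

```text
clock: 8.22
tcp_pos: [0.4694, -0.0168, 0.187]
tcp_rot: [-0.0, 0.596, 0.803, -0.0]
ft_force: [0.3, -0.1, -1.7]
width: 0.0255
grasp_force: 39.5
```

To row units: 0.224 m / 0.6 = 0.3733, 0.22 m / 0.6 = 0.3667, -0.124 rad / 6.2832 = -0.0197.

Call:
drive_tool(plan=[0,0.05,0,0,0,-0.0032,0.015,0,0.1,0,0,0,-0.0064,0.015,0.0017,0.15,0,0,0,-0.0095,0.015,0.0017,0.2,0,0,0,-0.0127,0.015,0.0033,0.25,0,0,0,-0.0159,0.015,0.0033,0.2917,0,0,0,-0.0175,0.015,0.005,0.325,0,0,0,-0.0191,0.015,0.005,0.35,0,0,0,-0.0197,0.015,0.005,0.3667,0,0,0,-0.0197,0.015,0.005,0.3733,0,0,0,-0.0197,0.015,0.005,0.3733,0,0,0,-0.0197,0.015,0.005,0.3733,0,0,0,-0.0197,0.015])

```text
clock: 9.22
tcp_pos: [0.4733, 0.2045, 0.1869]
tcp_rot: [0.0, 0.644, 0.765, -0.001]
ft_force: [0.2, -0.3, -1.5]
width: 0.0259
grasp_force: 39.4
```

```bash
python3 - <<'E'
from h import *
t=ctrl.camera("top");s=ctrl.camera("side"); st=ctrl.get_state(); print(st["clock"],st["tcp_pos"],st["tcp_rot"],st["ft_force"],st["width"])
cv2.imwrite("pics/t3.png",t);cv2.imwrite("pics/s3.png",s)
r=lambda im,x,y,w,h,k:cv2.resize(im[y:y+h,x:x+w],None,fx=k,fy=k,interpolation=cv2.INTER_CUBIC)
cv2.imwrite("pics/c3.png",np.hstack([r(t,160,190,150,100,2.6),r(s,220,60,100,150,4)[:260,:400]]) if 0 else r(s,210,70,120,150,4))
E
```

```text
9.3167 [0.47361732 0.20392473 0.187106  ] [ 3.48539190e-04  6.45003792e-01  7.64179093e-01 -5.48604315e-04] [-0.42863417 -0.82834298 -1.49939304] 0.0252308678217092
```

View pics/c3.png

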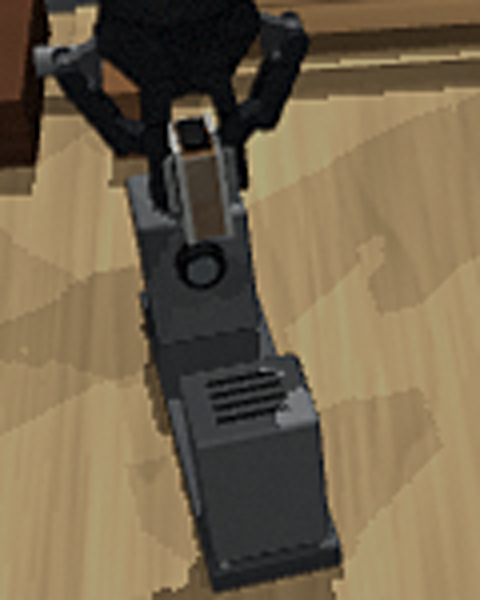

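The side crop shows the cell upright between the pads at crop (203,195), above the gap. The sensor barrel end is at crop (201,267). Refine the reader and cell positions from these pictures.

```bash
python3 - <<'E'
from h import *
np.set_printoptions(precision=4,suppress=True)
a=np.radians(99.8);Y=np.array([np.cos(a),np.sin(a)]);X=np.array([Y[1],-Y[0]])
f=lambda k:np.array(k,float)/4+(210,70)
def rep(nm,n,px,z,off):
    p=cast(n,px,z)[:,:2].mean(0); print(nm,p,"-> middle",p-off[0]*X-off[1]*Y)
s=cv2.imread("pics/s3.png");t=cv2.imread("pics/t0.png") 
rep("lamp side","side",f([(180,375),(298,355),(322,425),(197,448)]),.122,(0,-.1))
rep("barrel side","side",f([(201,267)]),.088,(0,.057))
rep("base nearcorners bottom","side",f([(214,591),(342,566)]),0,(0,-.135))
p=cast("side",f([(180,375),(298,355),(322,425),(197,448)]),.122)[:,:2];e=np.roll(p,-1,0)-p;print(np.linalg.norm(e,axis=1),np.degrees(np.arctan2(e[:,1],e[:,0])))
st=ctrl.get_state();print(st["tcp_pos"])
for nm,k,z in(("cell end bottom",[(189,244),(232,238)],.173),("cell end top",[(180,160),(217,153)],.228)):
    p=cast("side",f(k),z)[:,:2];print(nm,p,np.linalg.norm(p[1]-p[0]),"centre",p.mean(0)+.02*Y)
# bottom rows of base in top image
t=cv2.imread("pics/top0.png")
B=np.array([(630,62),(650,215),(118,250)],float)/5+(170,215);print("base corners z.02",cast("top",B,.02)[:,:2])
E
```

```text
lamp side [0.4906 0.1068] -> middle [0.4736 0.2053]
barrel side [0.4618 0.2679] -> middle [0.4715 0.2117]
base nearcorners bottom [0.4953 0.0781] -> middle [0.4723 0.2111]
[0.0674 0.0586 0.0686 0.0592] [   7.4134  -80.2009 -172.0221   98.6615]
[0.4736 0.2039 0.1871]
cell end bottom [[0.4643 0.1825]
 [0.4884 0.185 ]] 0.02418290973822501 centre [0.4729 0.2034]
cell end top [[0.4665 0.1834]
 [0.4862 0.1873]] 0.020096429850137425 centre [0.473  0.2051]
base corners z.02 [[0.533  0.088 ]
 [0.4572 0.0694]
 [0.4128 0.3303]][ WARN:0@0.341] global loadsave.cpp:275 findDecoder imread_('pics/t0.png'): can't open/read file: check file path/integrity
```

To row units: -0.112 m / 0.6 = -0.1867, -0.108 m / 0.6 = -0.18.

Call:
drive_tool(plan=[-0.0017,0.0067,0,0,0,0,0.015,-0.0017,0.0067,-0.025,0,0,0,0.015,-0.0017,0.0067,-0.05,0,0,0,0.015,-0.0017,0.0067,-0.075,0,0,0,0.015,-0.0017,0.0067,-0.1,0,0,0,0.015,-0.0017,0.0067,-0.125,0,0,0,0.015,-0.0017,0.0067,-0.15,0,0,0,0.015,-0.0017,0.0067,-0.1667,0,0,0,0.015,-0.0017,0.0067,-0.18,0,0,0,0.015,-0.0017,0.0067,-0.1867,0,0,0,0.015,-0.0017,0.0067,-0.1867,0,0,0,0.015,-0.0017,0.0067,-0.1867,0,0,0,0.015])

```text
clock: 10.32
tcp_pos: [0.4727, 0.2098, 0.0757]
tcp_rot: [0.0, 0.644, 0.765, 0.0]
ft_force: [-0.1, 0.3, -0.6]
width: 0.0257
grasp_force: 39.5
```

```bash
python3 - <<'E'
from h import *
t=ctrl.camera("top");s=ctrl.camera("side"); st=ctrl.get_state(); print(st["clock"],st["tcp_pos"],st["tcp_rot"],st["ft_force"],st["width"])
cv2.imwrite("pics/t4.png",t);cv2.imwrite("pics/s4.png",s)
cv2.imwrite("pics/c4.png",np.hstack([cv2.resize(im[y:y+100,x:x+65],None,fx=6,fy=6,interpolation=cv2.INTER_CUBIC) for im,x,y in((s,235,100),(t,235,190))]))
E
```

```text
10.4167 [0.47295093 0.21007178 0.07615036] [4.21252350e-04 6.44114009e-01 7.64928951e-01 8.15613309e-04] [-0.44509808  0.88033151 -1.61086767] 0.025743761645162507
```

View pics/c4.png

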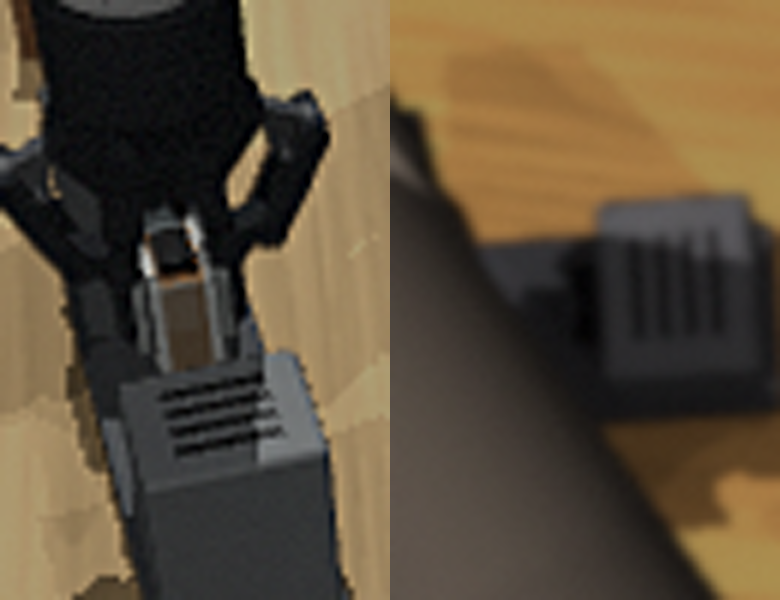

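The side crop shows the cell upright in the gap behind the lamp head, its near end spanning crop (143–210, 275). Its x-centring against the lamp head I'll now compute, averaging readings.

```bash
python3 - <<'E'
from h import *
np.set_printoptions(precision=4,suppress=True)
P=[]
for i in range(8): ctrl.camera("side"); st=ctrl.get_state();P.append(st["tcp_pos"])
P=np.array(P);print("tcp",P.mean(0),P.std(0),st["clock"],np.abs(st["joint_vel"]).max())
a=np.radians(99.8);Y=np.array([np.cos(a),np.sin(a)]);X=np.array([Y[1],-Y[0]])
f=lambda k:np.array(k,float)/6+(235,100)
M=np.array([.4725,.208])
for nm,k,z in(("cell near top corners",[(143,279),(210,270)],.1155),("lamp top",[(120,383),(298,352),(328,447),(150,492)],.122)):
    p=cast("side",f(k),z)[:,:2];print(nm,np.c_[(p-M)@X,(p-M)@Y],((p.mean(0)-M)@X,(p.mean(0)-M)@Y))
E
```

```text
tcp [0.4726 0.2098 0.0758] [0.0002 0.0001 0.0002] 10.8167 0.0017423374205785568
cell near top corners [[-0.0132 -0.0084]
 [ 0.0133 -0.0106]] (np.float64(3.707832942534537e-05), np.float64(-0.009502538709975708))
lamp top [[-0.0328 -0.0723]
 [ 0.035  -0.0746]
 [ 0.0341 -0.1276]
 [-0.0324 -0.1317]] (np.float64(0.0009589824680887408), np.float64(-0.10154245062367775))
```

```bash
python3 - <<'E'
from h import *
np.set_printoptions(precision=1,suppress=True)
a=np.radians(99.8);Y=np.array([np.cos(a),np.sin(a)]);X=np.array([Y[1],-Y[0]])
def box(c,zb): return np.array([[*(c+x*X+y*Y),z] for z in(zb,zb+.055) for y in(-.02,.02) for x in(-.013,.013)])
o=[]
for fn,c,zb,ox,oy,k in(("s3",np.array([.473,.2043]),.1725,235,85,10),("s4",np.array([.472,.2098]),.061,235,110,10)):
    im=cv2.resize(cv2.imread(f"pics/{fn}.png")[oy:oy+60,ox:ox+40],None,fx=k,fy=k,interpolation=cv2.INTER_CUBIC)
    q=(proj("side",box(c,zb))-(ox,oy)+.5)*k; print(q.tolist())
    for p in q: cv2.circle(im,tuple(int(v) for v in p),4,(0,255,0),1)
    o.append(im)
cv2.imwrite("pics/c5.png",cv2.convertScaleAbs(np.hstack(o),alpha=1.5,beta=20))
E
```

```text
[[224.60814026595585, 467.39947277634286], [338.83337614830793, 446.41129215252107], [193.82600542592456, 362.3711943735374], [304.9254877117926, 342.52174300686204], [191.58183502604942, 260.8101054267365], [311.8664909978355, 239.8824381300335], [160.25728704790993, 156.7797379720922], [277.0802887176575, 137.04045370315086]]
[[278.06759281883217, 564.4830680427626], [381.3411126733962, 543.8089223185741], [248.7032779623354, 459.9712527872015], [349.4155942327984, 440.3213829497551], [250.78743907070702, 394.42895359109684], [358.98969260536717, 373.6420507099362], [220.83936776745247, 289.8407398957747], [326.23308580091987, 270.1277996594561]]
```

View pics/c5.png

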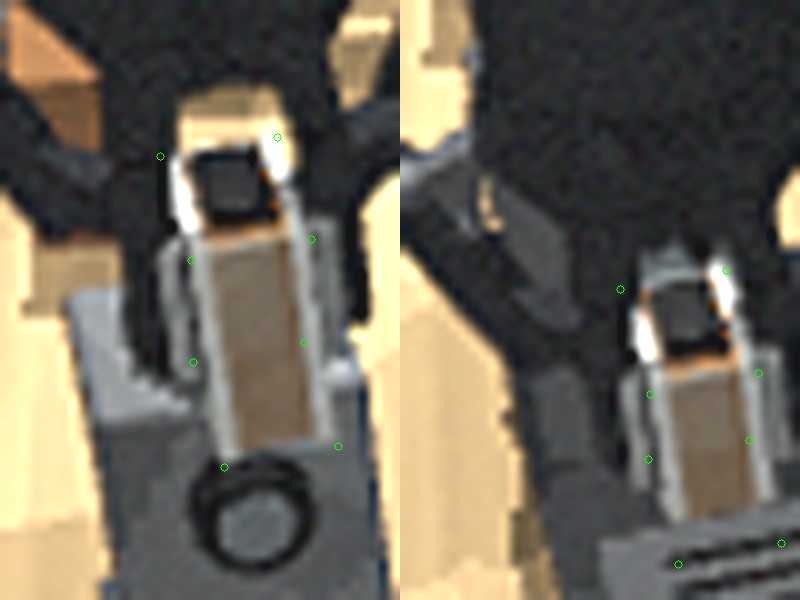

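The overlay shows the near-top edge at crop (305,381) against a predicted 384, once the clear-end rim is allowed for. So the cell is upright within 1–2 mm of the beam centre. A last small trim, then settle.

To row units: -0.001 m / 0.6 = -0.0017, -0.0005 m / 0.6 = -0.0008.

Call:
drive_tool(plan=[0,-0.0017,-0.0008,0,0,0,0.015,0,-0.0017,-0.0008,0,0,0,0.015,0,-0.0017,-0.0008,0,0,0,0.015,0,-0.0017,-0.0008,0,0,0,0.015,0,-0.0017,-0.0008,0,0,0,0.015,0,-0.0017,-0.0008,0,0,0,0.015])

```text
clock: 11.32
tcp_pos: [0.4723, 0.2086, 0.0748]
tcp_rot: [-0.0, 0.644, 0.765, -0.0]
ft_force: [0.2, -1.0, -1.0]
width: 0.0252
grasp_force: 39.5
```

```bash
python3 -c "
from station import ctrl
s=ctrl.get_state();print(s['clock'],s['tcp_pos'],s['width'],s['ft_force']);print(ctrl.sign_off())"
```

```text
11.3167 [0.47225991 0.20863443 0.07478561] 0.02518191454995805 [ 0.23628559 -1.01101986 -1.03408801]
the job is handed in; nothing more can be done
None
```

I handed the job in at 11.3 s: the button was pressed to its stop and came back up, and the gripper is holding the cell upright by its frosted faces in the light path, centred to an estimated 1–2 mm (the arm hid the cell from the top camera, so that rests on the side view and tool position).

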